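# Set out the herbalist's table

### The job

On the table a bowl and a wooden mortar stand roughly in a row with three round cork mats: one mat between them and one at each end. Stand the tall bottle on the end mat beside the bowl, the cup on the end mat beside the mortar and the squat lidded jar on the mat between the two, then set the small metal tin on top of the jar's lid, everything upright and centred on what it stands on. Leave the bowl, the mortar and the paper roll where they are.

Things in the scene. Friction and masses are not known exactly. Their poses are not given: they have to be found in the camera images.
- bottle: Tall brown glass bottle with a white cap and a paper band, loose; body 48 mm in diameter, 130 mm high with its narrower neck and cap, plain cylinder at least from 10 to 70 mm up. Origin at the centre of its underside, z up. Starts upright in the near row.
- jar: Squat green glass jar with a flat black lid, loose; 64 mm in diameter, 75 mm high in all (lid 64 mm across, from 58 to 75 mm up). Origin at the centre of its underside, z up. Starts upright in the near row.
- tin: Small round metal ointment tin, loose; 44 mm in diameter, 36 mm high (the lower 25 mm are 42 mm across). Origin at the centre of its underside, z up. Starts upright in the near row.
- cup: White open cup without a handle, loose; tapered, 64 mm across the rim and 51 mm across the foot outside (about 61 mm at 50 mm up), 68 mm high, wall 3 mm. Origin at the centre of its underside, z up. Starts upright in the near row.
- mat_left: Round cork mat fixed to the table, 90 mm in diameter, 4 mm thick; the end mat of the row on the +y side. Origin at the centre of its underside, at table height.
- mat_mid: Round cork mat fixed to the table, 90 mm in diameter, 4 mm thick; the middle mat, between the bowl and the mortar. Origin at the centre of its underside, at table height.
- mat_right: Round cork mat fixed to the table, 90 mm in diameter, 4 mm thick; the end mat of the row on the -y side. Origin at the centre of its underside, at table height.
- bowl: White enamel bowl with a dark rim, loose, 140 mm across its rim, 53 mm high. Stands between the middle mat and one end mat, at y > 0 in some starts and y < 0 in others. Origin at the centre of its underside. To be left where it is.
- mortar: Dark wooden mortar, loose, 104 mm across, 72 mm high, with a pestle fixed in it that leans out over the rim to about 110 mm high and 55 mm from the axis. Stands on the other side of the middle mat from the bowl. Origin at the centre of its underside. To be left where it is.
- roll: White paper roll standing on end, loose, 90 mm in diameter, 100 mm high, with a 40 mm hole. Stands in the near row among the things to be moved. Origin at the centre of its underside. To be left where it is.
Mind the look-alikes: they are no part of the job. What is shaped like the cup but turquoise is not meant. Leave any yellow look-alike of the mat_mid alone.

How it is judged (in metres and radians):
At the end, for the whole second after the job is handed in: The bottle stands on the end mat beside the bowl, the cup on the end mat beside the mortar and the jar on the middle mat, each within 15 mm of the mat's centre; the tin stands on the jar's lid within 12 mm of its centre; all four are upright (within 0.1 rad), resting on what they stand on and still (((world y of bowl above 0 m and horizontal distance between bottle and mat_left below 0.015 m and horizontal distance between cup and mat_right below 0.015 m) or (world y of bowl below 0 m and horizontal distance between bottle and mat_right below 0.015 m and horizontal distance between cup and mat_left below 0.015 m)) and horizontal distance between jar and mat_mid below 0.015 m and horizontal distance between tin and jar below 0.012 m and height (world z) of bottle between 0.001 and 0.008 m and height (world z) of jar between 0.001 and 0.008 m and height (world z) of cup between 0.001 and 0.008 m and height (world z) of tin between 0.074 and 0.084 m and angle between each of bottle, jar, tin, cup's own z axis and vertical below 0.1 rad and linear speed of each of bottle, jar, tin, cup below 0.02 m/s); the robot touches nothing.
It fails at once if the bowl is pushed more than 15 mm (distance of bowl from where it was at the start of the episode above 0.015 m).
It fails at once if the mortar is pushed more than 15 mm (distance of mortar from where it was at the start of the episode above 0.015 m).
It fails at once if the paper roll is pushed more than 15 mm (distance of roll from where it was at the start of the episode above 0.015 m).
It also fails if it takes over 112 s, if anything falls off the work surface, if the arm or the gripper's body presses on something with over 40 N, if the wrist force passes 120 N, or if a joint passes its speed limit or range.

### The arm

A 6-joint arm with a two-finger parallel gripper is mounted at the origin on the work surface. World frame = base frame: x ahead of the robot, y to its left, z up, the work surface at z = 0. Lengths are in mm, angles in rad, forces in N, time in s.
With the tool pointing down it reaches from about 375 to 925 mm from the base axis. Payload 5.7 kg.
Tool frame: the origin (TCP) lies between the finger pads; the fingertips stand 25 mm ahead of it and the grasp point (between the pads) lies 6 mm ahead of it; z points along the fingers, y is the line along which they close (so a half turn about z gives the same grasp; the last joint's range is limited). The gripper opens to 88 mm and grips with 3 to 60 N. Pads are 20 mm wide; open, the fingers measure 115 mm over their backs; the gripper's body (75 mm by 178 mm) begins 61 mm behind the grasp point.
Start: joints at [-1.219, 0.359, 1.51, -0, 1.272, -0.115], TCP at [270, -535.785, 247.623] pointing down, gripper open.
Joint ranges: [-2.97, 2.97], [-1.01, 2.36], [0.21, 2.38], [-0.96, 4.11], [0.2, 2.71], [-2.98, 2.98]. Speed limits (rad/s): [2.39, 2.39, 3.14, 3.14, 3.14, 3.14].

### API

Orientations are given as a unit quaternion [w, x, y, z].
In Python, from workcell import * gives the robot as it stands. The module is installed in compiled form; this text tells all that it offers.
- The arm moves only by the shell command python3 -m pendant 'ROWS' [FORCE]. ROWS is JSON, a list of rows, each a list of 7 numbers: the finger opening in cm, from 0 to 8.78, then the shift along the world's x, y, z in cm, then the turn, a rotation vector about the world's x, y, z in degrees. A call has 1 to 12 rows; each row is the pose to reach, as a shift and turn from the pose commanded when the call began; what a row does not reach only later rows make up. A row lasts 1/12 s, in which the tool goes at most 41.7 mm and 7.16 degrees, less where a joint would pass 70% of its speed; a pose out of reach is approached as far as the arm can. A call with a gripper value outside its range is refused whole. The fingers move at their own pace and stop on an object; FORCE is the grip in N (left out, the last holds). Time passes only in rows, so rows that repeat a pose let the fingers close. It gives the time, the measured TCP pose, the force, the opening and the grip force at its end, in the units of the state.
- sense(): the state, without advancing time (a new reading comes with each control period).
- get_image(name): name is "scene" or "top"; returns (picture, depth): 480x640x3 uint8, red, green, blue; 480x640 float32, mm along the optical axis (not along the pixel's ray), 0 where there is no reading.
- get_calibration(name): a dict with "vfov" (degrees; the focal length in pixels is half the picture's height over the tangent of half this angle, whatever the lens; pixels are square), "cx", "cy" (the principal point, pixels), "rvec" (rotation vector, rad) and "tvec" (3), from world to camera coordinates, as OpenCV has them. Camera axes: x right, y down, z forward; pixel columns grow to the right and rows downward; lengths in mm; the calibration is good to about 2 mm. A picture is of the moment at which its call begins. get_calibration takes no time and is no camera call.
- close_job(): hands the job in; it is judged then, once.
The state is a dict: "time": time; "qpos": joint angles; "qvel": joint speeds; "joint_torque": joint torques, N m; "position": TCP position; "tool_rot": TCP orientation; "force": force on the tool from outside, world axes, zero at the start; "torque": the same for the moment, N m; "finger_gap": finger opening in mm; "grasp_force": force on a finger pad.
Only numpy, scipy, OpenCV 4.12 (cv2) and the standard library are available. Lean on these libraries where they do the work, as an engineer would, in place of code of your own. Each camera call takes 0.05 s, during which the arm holds its last target. There are 200 camera calls.

## Working session

There is one attempt and no reset: what is moved stays moved. The work goes in short steps, Python scripts to look and compute and a shell command to move; the robot and the scene stay as the last step left them, time stands still between calls to the robot, and variables do not carry over. Pictures are saved under pics/ and viewed, at most 14 in all, crops included, and the job is handed in when it is done.

```bash
mkdir -p pics
cat > h.py <<'E'
from workcell import *
import numpy as np, cv2
def cam(n):
    c=get_calibration(n); R=cv2.Rodrigues(np.array(c["rvec"],float))[0]; t=np.array(c["tvec"],float).ravel()
    return c,R,t,240/np.tan(np.radians(c["vfov"])/2)
def cloud(n,d):
    c,R,t,f=cam(n); v,u=np.mgrid[0:480,0:640]
    P=np.dstack([(u-c["cx"])/f*d,(v-c["cy"])/f*d,d])
    return (P-t)@R
def ondepth(n,u,v,z):
    c,R,t,f=cam(n); o=-R.T@t; r=R.T@np.array([(u-c["cx"])/f,(v-c["cy"])/f,1]); return o+r*(z-o[2])/r[2]
E
python3 - <<'E'
from h import *
for n in("scene","top"):
    p,d=get_image(n); cv2.imwrite(f"pics/{n}0.png",p[:,:,::-1]); np.savez(f"{n}0.npz",p=p,d=d)
    c,R,t,f=cam(n); print(c,-R.T@t,(d==0).mean())
print(sense())
E
```

```text
{'vfov': 45.69019988231432, 'cx': 313.0625061923617, 'cy': 236.2992970628465, 'rvec': array([ 2.29548309,  1.2617127 , -0.35262811]), 'tvec': array([-272.70415292, -336.7433274 , 1530.57516028])} [1070.12172172 -374.40113362 1115.83477123] 0.004186197916666667
{'vfov': 56.22781318543419, 'cx': 313.14878941579593, 'cy': 236.93792429265017, 'rvec': array([ 2.18767599, -2.13600875,  0.17395   ]), 'tvec': array([-14.09736039, 529.32156108, 813.92642815])} [413.75466294  17.80965363 878.26315883] 0.003974609375
{'time': 0.1, 'qpos': array([-1.21914139e+00,  3.59411156e-01,  1.51127646e+00,  1.47580191e-05,
        1.27245772e+00, -1.15095073e-01]), 'qvel': array([-2.96848206e-03, -1.48452043e-03, -3.97770566e-03, -2.45637798e-03,
        1.86828290e-03,  4.15923274e-05]), 'joint_torque': array([-1.41321889e-04, -5.16365433e+01, -2.71407509e+01,  6.76501240e-02,
        2.76767981e-02, -4.50924631e-05]), 'position': array([ 269.80489166, -535.31088525,  246.92475414]), 'tool_rot': array([-7.71752987e-04,  9.72891636e-01,  2.31260162e-01, -8.46099947e-05]), 'force': array([-0.11787074,  0.00536183,  0.65911284]), 'torque': array([-0.03232921,  0.01322974, -0.02722719]), 'grasp_force': 0.0, 'finger_gap': 87.84270792253656}
```

View pics/top0.png

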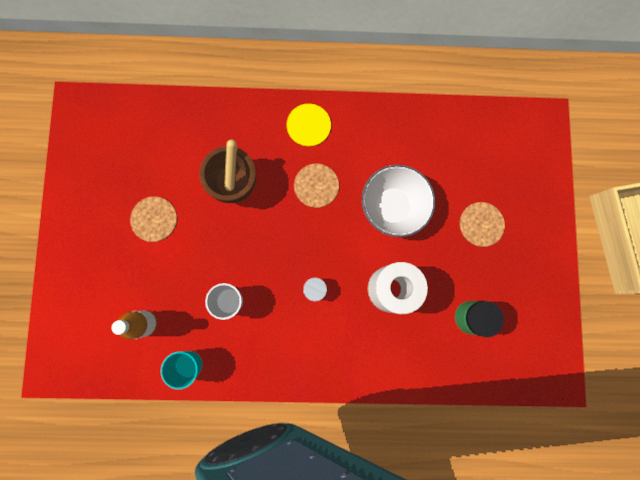

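View pics/scene0.png

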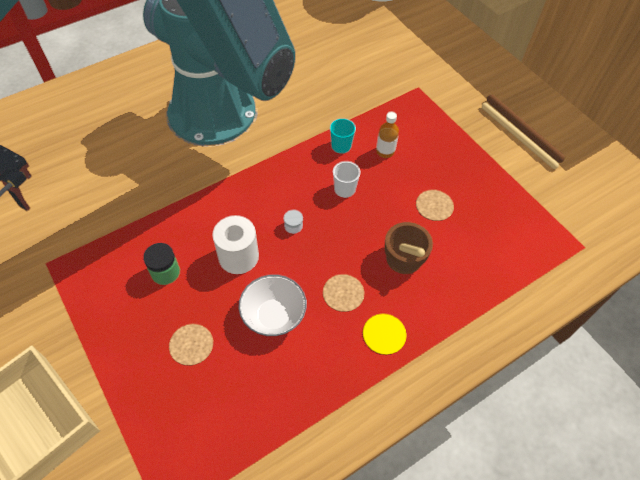

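The top view shows up = +x, left = +y. The bowl (398,201) is at y<0 and the mortar (228,174) at y>0. The mats are at (153,219), (317,185) and (482,224), with a yellow decoy at (308,125). The cup is at (224,301), tin (315,289), roll (398,288), jar (482,318) and bottle (135,325); the turquoise cup (180,370) is a decoy. So the bottle goes to the right mat and the cup to the left mat.

```bash
cat > meas.py <<'E'
from h import *
from scipy.optimize import least_squares
def clouds(src=None):
    P={}
    for n in("scene","top"):
        d=(src[n] if src else get_image(n)[1]); c=cloud(n,d); P[n]=c[d>0]
    return P
def fit(P,xy,z0,z1,r,rad=None,cams=("scene","top"),free=False):
    out=[]
    for n in cams+(("both",) if len(cams)>1 else ()):
        Q=np.vstack([P[k] for k in cams]) if n=="both" else P[n]
        m=(np.hypot(*(Q[:,:2]-xy).T)<(rad or r+25))&(Q[:,2]>z0)&(Q[:,2]<z1); q=Q[m]
        if len(q)<15: out.append((n,len(q))); continue
        if free: s=least_squares(lambda a:np.hypot(q[:,0]-a[0],q[:,1]-a[1])-a[2],[*xy,r],loss="soft_l1",f_scale=2)
        else: s=least_squares(lambda a:np.hypot(q[:,0]-a[0],q[:,1]-a[1])-r,xy,loss="soft_l1",f_scale=2)
        out.append((n,len(q),s.x.round(1).tolist(),round(float(np.sqrt(np.mean(s.fun**2))),1)))
    return out
E
python3 - <<'E'
from meas import *
S={n:np.load(n+"0.npz") for n in("scene","top")}
P=clouds({n:S[n]["d"] for n in S})
# mats by colour, at z=4
hsv=cv2.cvtColor(S["top"]["p"],cv2.COLOR_RGB2HSV)
for nm,n,u,v in[("L","top",153,219),("M","top",317,185),("R","top",482,224),("L","scene",435,205),("M","scene",344,293),("R","scene",191,344)]:
    lab=cv2.cvtColor(S[n]["p"],cv2.COLOR_RGB2LAB).astype(int); ref=np.median(lab[v-8:v+9,u-8:u+9].reshape(-1,3),0)
    m=(np.abs(lab-ref)[:,:,1:].max(2)<22).astype(np.uint8)
    m[:, :max(0,u-32)]=0; m[:,u+32:]=0; m[:v-32]=0; m[v+32:]=0
    m=cv2.morphologyEx(m,cv2.MORPH_OPEN,np.ones((3,3))); m=cv2.morphologyEx(m,cv2.MORPH_CLOSE,np.ones((5,5)))
    k=max(cv2.findContours(m,0,2)[0],key=cv2.contourArea)[:,0,:]
    w=np.array([ondepth(n,a,b,4)[:2] for a,b in k]); (c,ax,an)=cv2.fitEllipse(w.astype(np.float32))
    print(nm,n,np.round(c,1),np.round(ax,1))
for nm,u,v,z in[("cup",224,301,68),("tin",315,289,36),("jar",486,318,75),("bottle",118,327,130),("roll",398,288,100),("bowl",398,201,53),("mortar",228,174,72),("turq",180,370,68)]:
    x=ondepth("top",u,v,z)[:2]
    print(nm,x.round(),{"cup":lambda:[fit(P,x,45,63,31.5),fit(P,x,60,69,31,free=1)],"tin":lambda:[fit(P,x,6,32,21.5),fit(P,x,6,32,21.5,free=1)],"jar":lambda:[fit(P,x,10,72,32),fit(P,x,60,72,32)],"bottle":lambda:[fit(P,x,10,70,24)],"roll":lambda:[fit(P,x,10,95,45)],"bowl":lambda:[fit(P,x,48,54,69,free=1)],"mortar":lambda:[fit(P,x,30,60,50,free=1)],"turq":lambda:[fit(P,x,45,63,31.5)]}[nm]())
for n in P:
    q=P[n]; print(n,np.median(q[(np.abs(q[:,2])<20)&(q[:,0]>450)&(q[:,0]<800)&(abs(q[:,1])<350)][:,2]))
E
```

```text
L top [562.3 311.5] [88.3 88.6]
M top [638.8  -6. ] [88.2 88.3]
R top [ 568.9 -337.7] [88.2 88.9]
L scene [562.9 309.5] [88.  88.4]
M scene [639.7  -7.7] [88.  88.4]
R scene [ 569.9 -339.7] [87.7 88.7]
cup [406. 155.] [[('scene', 237, [408.6, 154.6], 3.0), ('top', 133, [407.6, 151.3], 2.4), ('both', 370, [407.7, 152.4], 3.0)], [('scene', 135, [408.0, 155.2, 29.9], 1.7), ('top', 149, [407.4, 155.4, 29.4], 1.1), ('both', 284, [407.7, 155.2, 29.6], 1.4)]]
tin [432.  -7.] [[('scene', 123, [432.4, -6.5], 6.1), ('top', 4), ('both', 127, [432.4, -6.4], 6.5)], [('scene', 123, [432.9, -6.9, 21.0], 6.1), ('top', 4), ('both', 127, [432.2, -6.2, 21.8], 6.5)]]
jar [ 387. -311.] [[('scene', 475, [385.6, -311.9], 3.5), ('top', 389, [386.0, -312.2], 1.1), ('both', 864, [385.7, -312.1], 2.7)], [('scene', 121, [385.8, -311.8], 6.6), ('top', 81, [386.0, -312.2], 2.2), ('both', 202, [385.9, -312.1], 5.3)]]
bottle [361. 313.] [[('scene', 318, [362.3, 311.9], 2.0), ('top', 283, [362.3, 312.0], 0.5), ('both', 601, [362.3, 312.0], 1.5)]]
roll [ 435. -149.] [[('scene', 1036, [437.8, -155.9], 11.3), ('top', 553, [437.9, -152.3], 15.2), ('both', 1589, [437.9, -154.8], 13.4)]]
bowl [ 600. -159.] [[('scene', 475, [603.6, -161.3, 66.3], 2.1), ('top', 676, [602.4, -160.2, 65.9], 2.1), ('both', 1151, [602.9, -160.6, 66.0], 2.2)]]
mortar [637. 158.] [[('scene', 659, [645.1, 155.5, 44.1], 10.4), ('top', 641, [648.0, 162.2, 33.8], 12.4), ('both', 1300, [642.9, 155.5, 42.0], 13.1)]]
turq [286. 225.] [[('scene', 226, [288.7, 225.5], 3.1), ('top', 229, [288.8, 223.4], 2.7), ('both', 455, [288.6, 224.0], 3.0)]]
scene 1.4624588210516605
top 2.4931927764260218
```

```bash
python3 -m pendant '[[8.78,11.6,22.38,0,0,0,63.3],[8.78,11.6,22.38,0,0,0,63.3],[8.78,11.6,22.38,0,0,0,63.3],[8.78,11.6,22.38,0,0,0,63.3],[8.78,11.6,22.38,0,0,0,63.3],[8.78,11.6,22.38,0,0,0,63.3],[8.78,11.6,22.38,0,0,0,63.3],[8.78,11.6,22.38,0,0,0,63.3],[8.78,11.6,22.38,0,0,0,63.3],[8.78,11.6,22.38,0,0,0,63.3],[8.78,11.6,22.38,0,0,0,63.3],[8.78,11.6,22.38,0,0,0,63.3]]' 25; python3 -c "
from workcell import *;s=sense();print(s['qpos'],s['tool_rot'])"
```

```text
time: 1.1
position: [385.8, -312.0, 247.4]
tool_rot: [-0.0, 0.708, 0.706, -0.0]
force: [-0.0, -0.3, 0.3]
finger_gap: 87.9
grasp_force: 0.0
[-8.19296917e-01  2.09686839e-01  1.72844460e+00 -5.38845615e-05
  1.20396422e+00 -8.16655445e-01] [-2.52188493e-04  7.08033214e-01  7.06179087e-01 -1.69419736e-05]
```

```bash
python3 -m pendant '[[8.78,0,0,-4,0,0,0],[8.78,0,0,-8,0,0,0],[8.78,0,0,-12,0,0,0],[8.78,0,0,-15,0,0,0],[8.78,0,0,-17,0,0,0],[8.78,0,0,-18.2,0,0,0],[8.78,0,0,-19.2,0,0,0],[8.78,0,0,-19.2,0,0,0],[8.78,0,0,-19.2,0,0,0]]' 25; python3 -m pendant '[[5,0,0,0,0,0,0],[5,0,0,0,0,0,0],[5,0,0,0,0,0,0],[5,0,0,0,0,0,0],[5,0,0,0,0,0,0],[5,0,0,0,0,0,0],[5,0,0,0,0,0,0],[5,0,0,0,0,0,0]]' 25
```

```text
time: 1.85
position: [385.9, -312.2, 55.5]
tool_rot: [-0.0, 0.707, 0.707, -0.0]
force: [-0.6, 0.9, 0.1]
finger_gap: 88.0
grasp_force: 0.0
time: 2.52
position: [385.9, -312.2, 56.3]
tool_rot: [0.0, 0.707, 0.707, -0.0]
force: [-2.0, 0.3, 6.1]
finger_gap: 63.7
grasp_force: 25.0
```

```bash
python3 -m pendant '[[5,0,0,1,0,0,0],[5,0,0,3,0,0,0],[5,0,0,6,0,0,0],[5,0,0,9,0,0,0],[5,0,0,12,0,0,0],[5,0,0,15,0,0,0],[5,2,2.4,15,0,0,0],[5,4,4.8,15,0,0,0],[5,6,7.2,15,0,0,0],[5,8,9.6,15,0,0,0],[5,10,12,15,0,0,0],[5,12,14.5,15,0,0,0]]' 25; python3 -m pendant '[[5,2,2.4,0,0,0,0],[5,4,4.8,0,0,0,0],[5,6,7.2,0,0,0,0],[5,8,9.6,0,0,0,0],[5,10,12,0,0,0,0],[5,12,14.4,0,0,0,0],[5,13.3,16,0,0,0,0],[5,13.3,16,0,0,0,0]]' 25
```

```text
time: 3.52
position: [506.6, -165.5, 206.2]
tool_rot: [0.0, 0.707, 0.707, 0.0]
force: [0.1, 0.3, -2.3]
finger_gap: 63.6
grasp_force: 25.0
time: 4.18
position: [641.4, -3.3, 206.0]
tool_rot: [0.0, 0.706, 0.708, 0.001]
force: [-0.2, 0.0, -2.2]
finger_gap: 64.0
grasp_force: 25.0
```

```bash
python3 -m pendant '[[5,0,0,-3,0,0,0],[5,0,0,-6,0,0,0],[5,0,0,-9,0,0,0],[5,0,0,-11.5,0,0,0],[5,0,0,-13,0,0,0],[5,0,0,-13.8,0,0,0],[5,0,0,-14.1,0,0,0],[5,0,0,-14.3,0,0,0],[5,0,0,-14.4,0,0,0],[5,0,0,-14.5,0,0,0],[5,0,0,-14.5,0,0,0]]' 25
```

```text
time: 5.1
position: [639.7, -7.1, 61.7]
tool_rot: [0.001, 0.707, 0.707, 0.001]
force: [-0.1, 0.1, -3.0]
finger_gap: 63.1
grasp_force: 25.0
```

```bash
python3 -m pendant '[[5,0,0,-0.05,0,0,0],[5,0,0,-0.1,0,0,0],[5,0,0,-0.1,0,0,0]]' 25
```

```text
time: 5.35
position: [639.5, -7.0, 60.4]
tool_rot: [0.0, 0.707, 0.707, 0.0]
force: [-0.0, 0.5, 2.0]
finger_gap: 63.3
grasp_force: 25.0
```

```bash
python3 -m pendant '[[8.78,0,0,0,0,0,0],[8.78,0,0,0,0,0,0],[8.78,0,0,0,0,0,0],[8.78,0,0,0,0,0,0],[8.78,0,0,0,0,0,0],[8.78,0,0,2,0,0,0],[8.78,0,0,5,0,0,0],[8.78,0,0,9,0,0,0],[8.78,0,0,13,0,0,0],[8.78,0,0,15,0,0,0]]' 25; python3 -m pendant '[[8.78,-4,0,0,0,0,0],[8.78,-8,0,0,0,0,0],[8.78,-12,0,0,0,0,0],[8.78,-16,0,0,0,0,0],[8.78,-20.7,0,0,0,0,0],[8.78,-20.7,0,0,0,0,0],[8.78,-20.7,0,0,0,0,0]]'
python3 - <<'E'
from meas import *
P=clouds()
print(fit(P,[639,-7],10,70,32)); print(fit(P,[432,-6],6,34,21.5)); print(sense()['position'])
E
```

```text
time: 6.18
position: [641.0, -7.2, 214.6]
tool_rot: [0.002, 0.707, 0.707, 0.002]
force: [1.4, 0.3, 0.4]
finger_gap: 87.7
grasp_force: 0.0
time: 6.77
position: [428.6, -6.6, 209.5]
tool_rot: [-0.001, 0.707, 0.707, -0.001]
force: [1.3, 0.1, 0.2]
finger_gap: 87.8
grasp_force: 0.0
[('scene', 385, [640.7, -6.2], 1.0), ('top', 212, [641.6, -6.4], 0.4), ('both', 597, [641.2, -6.1], 0.9)]
[('scene', 165, [432.6, -6.9], 5.8), ('top', 0), ('both', 165, [432.6, -6.9], 5.8)]
[433.34319678  -7.19821449 210.25541296]
```

```bash
python3 -m pendant '[[8.78,0,0,-4,0,0,0],[8.78,0,0,-8,0,0,0],[8.78,0,0,-12,0,0,0],[8.78,0,0,-14.5,0,0,0],[8.78,0,0,-16,0,0,0],[8.78,0,0,-17,0,0,0],[8.78,0,0,-17.5,0,0,0],[8.78,0,0,-17.5,0,0,0],[8.78,0,0,-17.5,0,0,0]]' 15; python3 -m pendant '[[3,0,0,0,0,0,0],[3,0,0,0,0,0,0],[3,0,0,0,0,0,0],[3,0,0,0,0,0,0],[3,0,0,0,0,0,0],[3,0,0,0,0,0,0],[3,0,0,0,0,0,0],[3,0,0,0,0,0,0],[3,0,0,0,0,0,0],[3,0,0,0,0,0,0]]' 15
```

```text
time: 7.62
position: [433.4, -7.2, 34.5]
tool_rot: [0.0, 0.707, 0.707, 0.0]
force: [-0.1, 0.6, -0.2]
finger_gap: 88.0
grasp_force: 0.0
time: 8.45
position: [431.9, -7.0, 34.7]
tool_rot: [-0.0, 0.707, 0.707, -0.0]
force: [-0.6, 0.3, 4.4]
finger_gap: 43.4
grasp_force: 15.0
```

```bash
python3 -m pendant '[[3,0,0,1,0,0,0],[3,0,0,3,0,0,0],[3,0,0,6,0,0,0],[3,0,0,9,0,0,0],[3,0,0,12,0,0,0],[3,0,0,15,0,0,0],[3,3,0,15,0,0,0],[3,6,0,15,0,0,0],[3,9,0,15,0,0,0],[3,12,0,15,0,0,0],[3,15,0,15,0,0,0],[3,18,0,15,0,0,0]]' 15; python3 -m pendant '[[3,2.0,0.1,0,0,0,0],[3,2.8,0.1,0,0,0,0],[3,2.8,0.1,0,0,0,0],[3,2.8,0.1,-2,0,0,0],[3,2.8,0.1,-4,0,0,0],[3,2.8,0.1,-5.5,0,0,0],[3,2.8,0.1,-6.2,0,0,0],[3,2.8,0.1,-6.6,0,0,0],[3,2.8,0.1,-6.8,0,0,0],[3,2.8,0.1,-6.8,0,0,0],[3,2.8,0.1,-6.8,0,0,0]]'
```

```text
time: 9.45
position: [613.1, -6.9, 184.1]
tool_rot: [-0.0, 0.707, 0.707, -0.0]
force: [-0.2, 0.3, -0.2]
finger_gap: 43.6
grasp_force: 15.0
time: 10.37
position: [640.4, -6.1, 117.5]
tool_rot: [0.0, 0.707, 0.707, 0.0]
force: [0.4, 0.3, -0.9]
finger_gap: 43.5
grasp_force: 15.0
```

```bash
python3 -m pendant '[[3,0,0,-0.1,0,0,0],[3,0,0,-0.2,0,0,0],[3,0,0,-0.3,0,0,0],[3,0,0,-0.3,0,0,0],[3,0,0,-0.3,0,0,0]]'
```

```text
time: 10.78
position: [640.3, -6.0, 113.8]
tool_rot: [0.0, 0.707, 0.707, 0.0]
force: [-0.5, -0.8, 0.3]
finger_gap: 43.8
grasp_force: 15.0
```

```bash
python3 -m pendant '[[3,0,0,-0.05,0,0,0],[3,0,0,-0.1,0,0,0],[3,0,0,-0.1,0,0,0]]'
```

```text
time: 11.03
position: [640.3, -6.0, 113.7]
tool_rot: [0.0, 0.707, 0.707, 0.0]
force: [-2.5, -0.6, 6.7]
finger_gap: 43.6
grasp_force: 15.0
```

```bash
python3 -m pendant '[[5,0,0,0.05,0,0,0],[6,0,0,0.05,0,0,0],[8.78,0,0,0.05,0,0,0],[8.78,0,0,0.05,0,0,0],[8.78,0,0,0.05,0,0,0],[8.78,0,0,0.05,0,0,0],[8.78,0,0,0.05,0,0,0],[8.78,0,0,2,0,0,0],[8.78,0,0,5,0,0,0],[8.78,0,0,9,0,0,0],[8.78,0,0,13,0,0,0]]'; python3 -m pendant '[[8.78,-3,2.1,0,0,0,0],[8.78,-6,4.2,0,0,0,0],[8.78,-9,6.3,0,0,0,0],[8.78,-12,8.4,0,0,0,0],[8.78,-15,10.5,0,0,0,0],[8.78,-18,12.5,0,0,0,0],[8.78,-21,14.6,0,0,0,0],[8.78,-23.3,16.1,0,0,0,0],[8.78,-23.3,16.1,0,0,0,0],[8.78,-23.3,16.1,0,0,0,0],[8.78,-23.3,16.1,0,0,0,0]]'
python3 - <<'E'
from meas import *
im={};pp={}
for n in("scene","top"): pp[n],im[n]=get_image(n)
cv2.imwrite("pics/s1.png",pp["scene"][:,:,::-1])
P=clouds(im)
print("jar",fit(P,[640,-7],10,70,32)); print("tin",fit(P,[640,-7],85,110,21.7)); print("cup",fit(P,[408,155],60,69,31,free=1));
print(sense()['position'])
E
```

```text
time: 11.95
position: [639.0, -5.9, 243.0]
tool_rot: [-0.001, 0.707, 0.707, -0.001]
force: [0.3, -0.3, 0.8]
finger_gap: 87.5
grasp_force: 0.0
time: 12.87
position: [408.0, 155.0, 243.0]
tool_rot: [0.001, 0.707, 0.708, 0.001]
force: [-0.1, -0.7, -0.2]
finger_gap: 88.1
grasp_force: 0.0
jar [('scene', 374, [640.7, -6.2], 1.0), ('top', 221, [641.7, -6.4], 1.0), ('both', 595, [641.2, -6.2], 1.1)]
tin [('scene', 109, [641.2, -5.8], 1.0), ('top', 63, [643.0, -6.1], 0.5), ('both', 172, [642.1, -5.6], 1.1)]
cup [('scene', 142, [408.2, 155.3, 30.1], 1.5), ('top', 84, [407.2, 154.9, 29.4], 1.0), ('both', 226, [407.8, 155.3, 29.9], 1.4)]
[408.47051425 154.61825401 242.84441353]
```

View pics/s1.png

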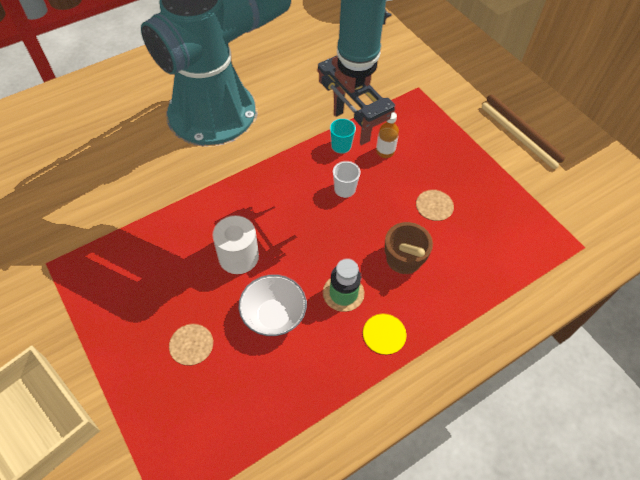

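The tin (347,268) stands centred on the jar, which is on the middle mat. The gripper is above the white cup (346,180). Next I grasp the cup.

```bash
python3 -m pendant '[[8.78,0,0,-4,0,0,0],[8.78,0,0,-8,0,0,0],[8.78,0,0,-12,0,0,0],[8.78,0,0,-15,0,0,0],[8.78,0,0,-17,0,0,0],[8.78,0,0,-18.2,0,0,0],[8.78,0,0,-19,0,0,0],[8.78,0,0,-19,0,0,0],[8.78,0,0,-19,0,0,0]]' 12; python3 -m pendant '[[5,0,0,0,0,0,0],[5,0,0,0,0,0,0],[5,0,0,0,0,0,0],[5,0,0,0,0,0,0],[5,0,0,0,0,0,0],[5,0,0,0,0,0,0],[5,0,0,0,0,0,0],[5,0,0,0,0,0,0]]' 12
```

```text
time: 13.72
position: [407.7, 154.7, 52.5]
tool_rot: [-0.0, 0.707, 0.707, -0.0]
force: [-0.3, 0.2, 0.5]
finger_gap: 87.6
grasp_force: 0.0
time: 14.38
position: [407.1, 155.1, 53.1]
tool_rot: [0.0, 0.707, 0.707, 0.0]
force: [-1.2, -0.2, 7.1]
finger_gap: 64.1
grasp_force: 12.0
```

```bash
python3 -m pendant '[[5,0,0,1,0,0,0],[5,0,0,3,0,0,0],[5,0,0,6,0,0,0],[5,0,0,9,0,0,0],[5,0,0,12,0,0,0],[5,2,2,12,0,0,0],[5,4,4,12,0,0,0],[5,6,6,12,0,0,0],[5,8,8,12,0,0,0],[5,10,10,12,0,0,0],[5,12,12,12,0,0,0],[5,14,14,12,0,0,0]]' 12; python3 -m pendant '[[5,1.5,1.5,0,0,0,0],[5,1.5,1.5,0,0,0,0],[5,1.5,1.5,-3,0,0,0],[5,1.5,1.5,-6,0,0,0],[5,1.5,1.5,-8.5,0,0,0],[5,1.5,1.5,-10,0,0,0],[5,1.5,1.5,-10.8,0,0,0],[5,1.5,1.5,-11.1,0,0,0],[5,1.5,1.5,-11.3,0,0,0],[5,1.5,1.5,-11.4,0,0,0],[5,1.5,1.5,-11.4,0,0,0],[5,1.5,1.5,-11.4,0,0,0]]' 12
```

```text
time: 15.38
position: [547.5, 296.0, 172.4]
tool_rot: [-0.0, 0.707, 0.707, -0.0]
force: [1.0, -0.6, -1.2]
finger_gap: 63.9
grasp_force: 12.0
time: 16.38
position: [562.8, 310.3, 59.8]
tool_rot: [0.0, 0.707, 0.707, 0.001]
force: [0.8, 0.8, -0.5]
finger_gap: 63.4
grasp_force: 12.0
```

```bash
python3 -m pendant '[[5,0,0,-0.1,0,0,0],[5,0,0,-0.2,0,0,0],[5,0,0,-0.2,0,0,0]]' 12
```

```text
time: 16.63
position: [562.4, 310.2, 57.3]
tool_rot: [0.0, 0.707, 0.707, 0.0]
force: [-0.2, 0.2, 3.1]
finger_gap: 63.7
grasp_force: 12.0
```

```bash
python3 -m pendant '[[7,0,0,0.05,0,0,0],[8.78,0,0,0.05,0,0,0],[8.78,0,0,0.05,0,0,0],[8.78,0,0,0.05,0,0,0],[8.78,0,0,0.05,0,0,0],[8.78,0,0,2,0,0,0],[8.78,0,0,6,0,0,0],[8.78,0,0,10,0,0,0],[8.78,0,0,14,0,0,0],[8.78,0,0,18,0,0,0],[8.78,0,0,18,0,0,0]]'; python3 -m pendant '[[8.78,-4,0,0,0,0,0],[8.78,-8,0,0,0,0,0],[8.78,-12,0,0,0,0,0],[8.78,-16,0,0,0,0,0],[8.78,-20,0.2,0,0,0,0],[8.78,-20,0.2,0,0,0,0],[8.78,-20,0.2,0,0,0,0]]'
python3 - <<'E'
from meas import *
P=clouds()
print("cup",fit(P,[562,310],64,73,31,free=1)); print("bottle",fit(P,[362,312],10,70,24))
print(sense()['position'])
E
```

```text
time: 17.55
position: [566.3, 312.0, 245.7]
tool_rot: [0.003, 0.707, 0.707, 0.007]
force: [0.7, 0.7, 0.3]
finger_gap: 87.6
grasp_force: 0.0
time: 18.13
position: [360.0, 311.8, 236.6]
tool_rot: [-0.0, 0.706, 0.708, -0.0]
force: [0.7, 0.1, -0.0]
finger_gap: 87.9
grasp_force: 0.0
cup [('scene', 168, [563.3, 309.6, 30.0], 1.7), ('top', 190, [561.9, 309.5, 29.6], 1.1), ('both', 358, [562.5, 309.4, 29.8], 1.5)]
bottle [('scene', 312, [362.3, 312.0], 1.7), ('top', 288, [362.3, 312.0], 0.4), ('both', 600, [362.3, 312.0], 1.2)]
[363.1195865  312.48575168 236.97837297]
```

```bash
python3 -m pendant '[[8.78,0,0,-4,0,0,0],[8.78,0,0,-8,0,0,0],[8.78,0,0,-11,0,0,0],[8.78,0,0,-13,0,0,0],[8.78,0,0,-14.5,0,0,0],[8.78,0,0,-15.2,0,0,0],[8.78,0,0,-15.6,0,0,0],[8.78,0,0,-15.6,0,0,0],[8.78,0,0,-15.6,0,0,0]]' 20; python3 -m pendant '[[3,0,0,0,0,0,0],[3,0,0,0,0,0,0],[3,0,0,0,0,0,0],[3,0,0,0,0,0,0],[3,0,0,0,0,0,0],[3,0,0,0,0,0,0],[3,0,0,0,0,0,0],[3,0,0,0,0,0,0],[3,0,0,0,0,0,0]]' 20
```

```text
time: 18.98
position: [363.2, 312.4, 81.1]
tool_rot: [0.0, 0.707, 0.707, 0.001]
force: [-0.4, -0.2, -0.4]
finger_gap: 87.8
grasp_force: 0.0
time: 19.73
position: [361.8, 312.0, 80.7]
tool_rot: [-0.0, 0.707, 0.707, -0.0]
force: [-1.4, -0.4, 4.4]
finger_gap: 47.7
grasp_force: 20.0
```

```bash
python3 -m pendant '[[3,0,0,1,0,0,0],[3,0,0,3,0,0,0],[3,0,0,6,0,0,0],[3,0,0,9,0,0,0],[3,0,0,12,0,0,0],[3,0,0,15,0,0,0],[3,0,0,17,0,0,0],[3,0.5,-1.5,17,0,0,0],[3,1.2,-4,17,0,0,0],[3,2.1,-7,17,0,0,0],[3,3.2,-10,17,0,0,0],[3,4.1,-13,17,0,0,0]]' 20; python3 -m pendant '[[3,1,-3,0,0,0,0],[3,2,-6,0,0,0,0],[3,3,-9,0,0,0,0],[3,4,-12,0,0,0,0],[3,5,-15,0,0,0,0],[3,6,-18,0,0,0,0],[3,7,-21,0,0,0,0],[3,8,-24,0,0,0,0],[3,9,-27,0,0,0,0],[3,10,-30,0,0,0,0],[3,11,-33,0,0,0,0],[3,12,-36,0,0,0,0]]'; python3 -m pendant '[[3,1,-3,0,0,0,0],[3,2,-6,0,0,0,0],[3,3,-9,0,0,0,0],[3,4,-12,0,0,0,0],[3,4.6,-15,0,0,0,0],[3,4.6,-16.1,0,0,0,0],[3,4.6,-16.1,0,0,0,0],[3,4.6,-16.1,0,0,0,0],[3,4.6,-16.1,0,0,0,0]]'
```

```text
time: 20.73
position: [403.0, 180.7, 250.3]
tool_rot: [0.0, 0.706, 0.708, -0.0]
force: [0.7, -0.5, -1.4]
finger_gap: 47.7
grasp_force: 20.0
time: 21.73
position: [522.8, -179.5, 249.9]
tool_rot: [-0.001, 0.707, 0.707, -0.0]
force: [1.0, -0.6, -2.5]
finger_gap: 47.2
grasp_force: 20.0
time: 22.48
position: [568.3, -337.5, 250.0]
tool_rot: [-0.001, 0.707, 0.707, 0.0]
force: [-0.5, -1.0, -2.8]
finger_gap: 47.8
grasp_force: 20.0
```

```bash
python3 -m pendant '[[3,0,0,-3,0,0,0],[3,0,0,-6,0,0,0],[3,0,0,-9,0,0,0],[3,0,0,-12,0,0,0],[3,0,0,-14,0,0,0],[3,0,0,-15.4,0,0,0],[3,0,0,-16,0,0,0],[3,0,0,-16.3,0,0,0],[3,0,0,-16.4,0,0,0],[3,0,0,-16.4,0,0,0],[3,0,0,-16.4,0,0,0]]'; python3 -m pendant '[[3,0,0,-0.1,0,0,0],[3,0,0,-0.2,0,0,0],[3,0,0,-0.2,0,0,0]]'
```

```text
time: 23.4
position: [569.8, -339.3, 88.0]
tool_rot: [0.001, 0.707, 0.707, 0.0]
force: [-0.4, -0.2, -2.8]
finger_gap: 47.6
grasp_force: 20.0
time: 23.65
position: [569.1, -339.1, 85.0]
tool_rot: [0.0, 0.707, 0.707, 0.0]
force: [-0.4, -0.3, -2.3]
finger_gap: 47.4
grasp_force: 20.0
```

```bash
python3 -m pendant '[[3,0,0,-0.05,0,0,0],[3,0,0,-0.1,0,0,0],[3,0,0,-0.1,0,0,0]]'
```

```text
time: 23.9
position: [569.1, -339.3, 84.8]
tool_rot: [0.0, 0.707, 0.707, -0.0]
force: [-2.3, 1.8, 6.2]
finger_gap: 47.7
grasp_force: 20.0
```

Contact; release, rise, and check.

```bash
python3 -m pendant '[[5.5,0,0,0.05,0,0,0],[7,0,0,0.05,0,0,0],[8.78,0,0,0.05,0,0,0],[8.78,0,0,0.05,0,0,0],[8.78,0,0,0.05,0,0,0],[8.78,0,0,0.05,0,0,0],[8.78,0,0,3,0,0,0],[8.78,0,0,6,0,0,0],[8.78,0,0,10,0,0,0],[8.78,0,0,14,0,0,0],[8.78,0,0,16,0,0,0],[8.78,0,0,16,0,0,0]]'; python3 -m pendant '[[8.78,-4,0,0,0,0,0],[8.78,-8,0,0,0,0,0],[8.78,-12,0,0,0,0,0],[8.78,-12,0,0,0,0,0],[8.78,-12,0,0,0,0,0],[8.78,-12,0,0,0,0,0]]'
python3 - <<'E'
from meas import *
im={};pp={}
for n in("scene","top"): pp[n],im[n]=get_image(n)
cv2.imwrite("pics/s2.png",pp["scene"][:,:,::-1])
P=clouds(im)
print("bottle",fit(P,[569,-339],14,74,24)); print("jar",fit(P,[640,-7],10,70,32)); print("tin",fit(P,[640,-7],85,110,21.7)); print("cup",fit(P,[562,310],64,73,31,free=1)); print("bowl",fit(P,[602,-160],48,54,69,free=1))
E
```

```text
time: 24.9
position: [571.8, -340.9, 250.1]
tool_rot: [0.005, 0.707, 0.707, 0.001]
force: [-0.3, -0.2, 0.5]
finger_gap: 87.5
grasp_force: 0.0
time: 25.4
position: [449.4, -339.2, 243.3]
tool_rot: [0.0, 0.707, 0.707, 0.0]
force: [1.1, -0.9, -0.6]
finger_gap: 88.0
grasp_force: 0.0
bottle [('scene', 300, [569.8, -339.1], 0.8), ('top', 336, [569.7, -338.7], 0.6), ('both', 636, [569.8, -338.8], 0.7)]
jar [('scene', 376, [640.8, -6.2], 1.0), ('top', 218, [641.7, -6.5], 0.8), ('both', 594, [641.3, -6.2], 1.0)]
tin [('scene', 107, [641.5, -5.7], 1.2), ('top', 61, [643.0, -6.1], 0.4), ('both', 168, [642.3, -5.6], 1.1)]
cup [('scene', 156, [563.1, 309.6, 30.0], 1.8), ('top', 184, [562.0, 309.6, 29.6], 1.1), ('both', 340, [562.4, 309.5, 29.8], 1.5)]
bowl [('scene', 490, [603.6, -161.2, 66.3], 2.2), ('top', 690, [602.3, -160.4, 65.9], 2.0), ('both', 1180, [602.8, -160.7, 66.0], 2.2)]
```

View pics/s2.png

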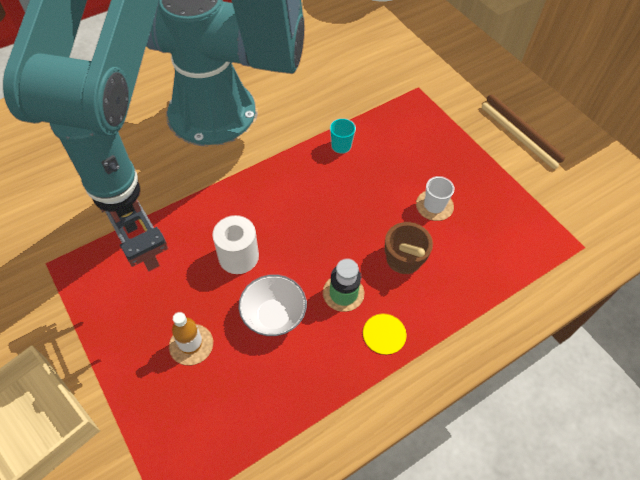

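All four stand upright on their targets: bottle (187,335), jar and tin (346,282), cup (438,196). The bowl, mortar and roll have not moved.

```bash
python3 -c "
from workcell import *;print(close_job())"
```

```text
the job is handed in; nothing more can be done
None
```

I handed the job in at about 25 s: the final images put the bottle, cup and jar within about 2 mm of their mat centres and the tin within about 2 mm of the jar's centre, all upright, with the bowl, mortar and roll where they were; no verdict came back.

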